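# Unpin the lifter battery, draw it out sideways and close the rivet

## Robot

A 6-joint arm with a two-finger parallel gripper is mounted at the origin on the work surface. World frame = base frame: x ahead of the robot, y to its left, z up, the work surface at z = 0. Lengths are in m, angles in rad, forces in N, time in s.
With the tool pointing down it reaches from about 0.3 to 0.875 m from the base axis. Payload 6.4 kg.
Tool frame: the origin (TCP) lies between the finger pads; the fingertips stand 25 mm ahead of it and the grasp point (between the pads) lies 6 mm ahead of it; z points along the fingers, y is the line along which they close (so a half turn about z gives the same grasp; the last joint's range is limited). The gripper opens to 85 mm and grips with 20 to 120 N. Pads are 22 mm wide; open, the fingers measure 114 mm over their backs; the gripper's body (76 mm by 85 mm) begins 54 mm behind the grasp point. The pads swing forward as they close: fully open they stand 13 mm farther back than shut.
Start: joints at [1.133, 0.181, 1.607, -0, 1.354, -0.206], TCP at [0.132, 0.56, 0.256] pointing down, gripper open.
Joint ranges: [-2.99, 2.99], [-0.89, 2.07], [0.3, 2.58], [-1.14, 4.28], [0, 2.63], [-3.12, 3.12]. Speed limits (rad/s): [2.57, 2.57, 3.01, 3.14, 3.14, 3.14].

## Interface

Orientations are given as a unit quaternion [w, x, y, z].
In Python, from bench import ctrl gives the robot as it stands.
- The arm moves only by the tool servo_tool, never from a script. Its argument "series" is text: rows parted by semicolons, each of 7 numbers parted by spaces: the gripper command: -1 is fully open, 1 is shut, values between are in proportion, then the shift along the tool's x, y, z in m, then the turn, a rotation vector about the tool's x, y, z in degrees. A call has 1 to 12 rows; each row is the pose to reach, as a shift and turn from the pose commanded when the call began, along the tool's axes at that moment; what a row does not reach only later rows make up. A row lasts 1/12 s, in which the tool goes at most 41.7 mm and 7.16 degrees, less where a joint would pass 70% of its speed; a pose out of reach is approached as far as the arm can. A call with a gripper value outside its range is refused whole. The fingers move at their own pace and stop on an object; the grip force is fixed at half the most. Time passes only in rows, so rows that repeat a pose let the fingers close. It gives the time, the measured TCP pose, the force, the opening and the grip force at its end, in the units of the state.
- ctrl.get_obs(): the state, without advancing time (a new reading comes with each control period).
- ctrl.camera(name): name is "scene" or "top" or "wrist"; returns a dict with "img" (420x560x3 uint8, red, green, blue), "z_map" (420x560 float32, m along the optical axis (not along the pixel's ray), 0 where there is no reading), "fovy" (degrees; the focal length in pixels is half the picture's height over the tangent of half this angle, whatever the lens; pixels are square), "cx", "cy" (the principal point, pixels), "extrinsics" (4x4, takes a point from camera to world coordinates); the wrist camera has in their place "T_tool_cam" (4x4, takes a point from camera to tool coordinates, whose origin is the TCP and whose axes are the flange's). Camera axes: x right, y down, z forward; pixel columns grow to the right and rows downward; lengths in m; the calibration is good to about 2 mm. A picture is of the moment at which its call begins: read the wrist's pose just before it.
- ctrl.hand_in(): hands the job in; it is judged then, once.
The state is a dict: "time_s": time; "q": joint angles; "dq": joint speeds; "joint_efforts": joint torques, N m; "eef_pos": TCP position; "eef_rot": TCP orientation; "wrist_force": force on the tool from outside, world axes, zero at the start; "torque": the same for the moment, N m; "opening": opening from 0.0 (shut) to 1.0 (fully open); "grasp_force": force on a finger pad.
Only numpy, scipy, OpenCV 4.12 (cv2) and the standard library are available. Lean on these libraries where they do the work, as an engineer would, in place of code of your own. Each camera call takes 0.05 s, during which the arm holds its last target. There are 200 camera calls.

## Task

Release the lifter's battery pack from its charging dock: pull the yellow rivet pin up to its stop, draw the pack out sideways by its orange fin and lower it flat and right way up onto the floor of the green tray before letting go. Then press the yellow pin fully home again, firmly enough that it seats but without crushing the springy panel under it, and leave everything else on the table where it is.

Things in the scene. Friction and masses are not known exactly. Their poses are not given: they have to be found in the camera images.
- bay (a point): Mid-floor of the charging dock's blue bay (under the pack), 75 mm over the table. Axes are the dock's, upright: z up, x from the bay's low front to the white upright behind, y along the bay. The bay is tilted 30 deg about y: it rises to +x, so its normal leans 30 deg from vertical to -x. Open at its -y end, 42 mm from here. Fixed on a 12 mm base plate 200 x 150 mm.
- roof (a point): Centre of the outer face of the bay's roof, a fixed plate 42 mm from the bay floor along the normal, 72 mm wide up the slope, from 42 mm to -y to 51 mm to +y of bay. Upright axes as bay.
- hood (a point): Middle of the lower front edge of a white hood jutting from the upright over the rivet (5 mm to -x of bay, 185 mm over the table; hood 95 mm long in y, 65 mm high). A hand straight down on the rivet meets it; one tilted along the rivet's axis does not. The upright behind starts 55 mm to +x of bay, 150 mm wide, 250 mm high. Upright axes.
- collar (a point): Top centre of the rivet's white collar (26 mm across, 3 mm thick) on the bay roof. z is the rivet's axis: the roof's outward normal, 30 deg from vertical, leaning to -x of the dock; y along the bay. From bay it is 8 mm to +y and 45 mm out along the normal. It sits on a springy panel (skin).
- cap (a point): Centre of the rivet's yellow cap, 18 mm across, 10 mm thick, with the 8 mm pin below it; z is the rivet's axis. Fully home, its underside lies on the collar and this point is 5 mm out from collar; the pin then reaches through the roof into a groove of the pack and keeps it from sliding out.
- rivet (a joint): Height of the cap over its collar along the rivet's axis, m: 0 fully home, 0.014 up at its stop; it starts 0 to 3 mm up. Slides against about 10 N of friction and stays where it is left.
- skin (a joint): Bowing of the springy panel that carries the collar, m: 0 at rest, minus pressed in, plus pulled out (stop at 0.006). About 4 N per mm, so it gives 2.5 mm while the pin slides: a push just to the cap's seated height leaves the pin proud. 14 to 22 N seats it. At -0.0075 (30 N) the panel is crushed.
- pack_mid (a point): Centre of the black battery pack's body, 56 (x) by 80 (y) by 34 mm (z), about 0.18 kg; 17 mm above its underside. In the dock it lies tilted, its z along the bay's normal, its orange fin out of the opening to -y. It slides in the bay along y with 1.5 mm of play each side, 3 mm above; drawn out by 85 mm it is clear.
- fin (a point): Grip point on the orange fin at the pack's -y end: fin 16 mm thick (pack x), from 40 to 76 mm to -y of the pack's centre, as high as the pack (34 mm). The point is 60 mm to -y of the pack's centre, 22 mm above its underside; axes are the pack's. Pinch it across x, pull along -y.
- pack: The same battery pack; origin at the centre of the underside of its black body, axes as pack_mid.
- green_tray_in (a point): Centre of the inner floor of the open green tray, outside 160 (x) by 170 (y) by 28 mm high, walls 4 mm, floor about 4 mm over the table; axes are the tray's. Fixed. The battery goes here. An equal grey tray stands elsewhere and stays empty.
- paint_pot_mid (a point): Centre of a white pot with green lid, 72 mm across, 90 mm high. Leave alone.
- tape_mid (a point): Centre of a brown tape roll lying flat, 96 mm across, 45 mm high. Leave alone.
- glue_mid (a point): Centre of a white bottle with red cap, 56 mm across, 150 mm high. Leave alone.
Not all that is in view belongs to the job. Of the things that look like the pack, the largest one is meant.

How it is judged:
On the way, in this order (a step that is already met when the one before it is completed fails the run):
1. the rivet pin is up, at least 11 mm (value of joint rivet above 0.011 m), for 0.1 s.
2. the pack has been drawn out of the bay's side opening, with the pin still up (y of pack_mid in the frame of bay below -0.083 m and value of joint rivet above 0.008 m), for 0.05 s.
3. the pack stands on the green tray's floor, still held in the fingers (horizontal distance between pack_mid and green_tray_in below 0.05 m and z of pack_mid in the frame of green_tray_in between 0.012 and 0.022 m and angle between pack_mid's own z axis and vertical below 0.1 rad and contact force between the fingers and pack above 1 N), for 0.1 s.
At the end, for the whole second after the job is handed in: The pack lies at rest in the green tray, on its floor, right way up within 0.1 rad, its centre within 50 mm of the tray's centre; the rivet cap is within 1.5 mm of its seat (horizontal distance between pack_mid and green_tray_in below 0.05 m and z of pack_mid in the frame of green_tray_in between 0.012 and 0.022 m and angle between pack_mid's own z axis and vertical below 0.1 rad and linear speed of pack below 0.02 m/s and value of joint rivet below 0.0015 m); the robot touches nothing.
It fails at once if the springy panel is crushed (pressed in more than 7.5 mm, about 30 N) (value of joint skin below -0.0075 m).
It fails at once if a bystander is moved by more than 30 mm (distance of any of paint_pot_mid, tape_mid, glue_mid from where it was at the start of the episode above 0.03 m).
It also fails if it takes over 64 s, if anything falls off the work surface, if the arm or the gripper's body presses on something with over 40 N, if the wrist force passes 120 N, or if a joint passes its speed limit or range.

## Working session

There is one attempt and no reset: what is moved stays moved. The work goes in short steps, Python scripts to look and compute and a tool call to move; the robot and the scene stay as the last step left them, time stands still between calls to the robot, and variables do not carry over. Pictures are saved under pics/ and viewed, at most 10 in all, crops included, and the job is handed in when it is done.

Besides the shell and the picture viewer there is one more tool, called after "Call:" by a JSON object that holds its "name" and its "arguments", one argument or row to a line. servo_tool: Moves the arm, as the interface text tells. Its arguments: {"type":"object","properties":{"series":{"type":"string"}},"required":["series"]}

```bash
mkdir -p pics; ls; cat > h.py <<'E'
import numpy as np, cv2, pickle
from scipy.spatial.transform import Rotation as R
from bench import ctrl
def snap(name,fn):
    o=ctrl.get_obs(); c=ctrl.camera(name)
    cv2.imwrite('pics/%s.png'%fn,c['img'][:,:,::-1])
    if 'extrinsics' in c: T=np.array(c['extrinsics'])
    else:
        T=pose(o)@np.array(c['T_tool_cam'])
    c['T']=T; pickle.dump(c,open('pics/%s.pkl'%fn,'wb')); return c
def pose(o):
    q=o['eef_rot']; T=np.eye(4); T[:3,:3]=R.from_quat([q[1],q[2],q[3],q[0]]).as_matrix(); T[:3,3]=o['eef_pos']; return T
def load(fn): return pickle.load(open('pics/%s.pkl'%fn,'rb'))
def cloud(c):
    z=c['z_map']; f=z.shape[0]/2/np.tan(np.radians(c['fovy'])/2)
    v,u=np.mgrid[:z.shape[0],:z.shape[1]]
    P=np.stack([(u-c['cx'])/f*z,(v-c['cy'])/f*z,z],-1)
    W=P@c['T'][:3,:3].T+c['T'][:3,3]; W[z==0]=np.nan; return W
def rel(Tgt,o=None):
    o=o or ctrl.get_obs(); T=np.linalg.inv(pose(o))@Tgt
    return np.r_[T[:3,3], R.from_matrix(T[:3,:3]).as_rotvec(degrees=True)]
E
python3 - <<'E'
from h import *
o=ctrl.get_obs(); print({k:np.round(v,3) for k,v in o.items()})
for n in ['scene','top']:
    c=snap(n,n+'1'); print(n,c['fovy'],c['cx'],c['cy'],np.round(c['T'],3).tolist())
a=cv2.imread('pics/scene1.png');b=cv2.imread('pics/top1.png')
E
```

```text
pics
{'time_s': np.float64(0.0), 'q': array([ 1.133,  0.182,  1.608, -0.   ,  1.354, -0.206]), 'dq': array([-0.   , -0.002,  0.   ,  0.001,  0.   ,  0.001]), 'joint_efforts': array([ 3.0000e-03, -4.4488e+01, -3.5134e+01,  0.0000e+00,  9.0000e-03,
        0.0000e+00]), 'eef_pos': array([0.132, 0.559, 0.255]), 'eef_rot': array([-0.   ,  0.116,  0.993, -0.001]), 'wrist_force': array([-0.005, -0.511,  0.521]), 'torque': array([ 0.02 , -0.049, -0.007]), 'grasp_force': np.float64(0.0), 'opening': np.float64(0.997)}
scene 56.61770885110865 280.2007817977979 210.05532578454478 [[1.0, 0.024, -0.019, 0.621], [0.029, -0.924, 0.382, -0.324], [-0.009, -0.382, -0.924, 0.929], [0.0, 0.0, 0.0, 1.0]]
top 54.65369562204275 283.63953740175623 218.8597144297934 [[-0.016, -0.979, 0.203, 0.437], [-1.0, 0.016, -0.0, 0.012], [-0.003, -0.203, -0.979, 0.94], [0.0, 0.0, 0.0, 1.0]]
```

View pics/scene1.png

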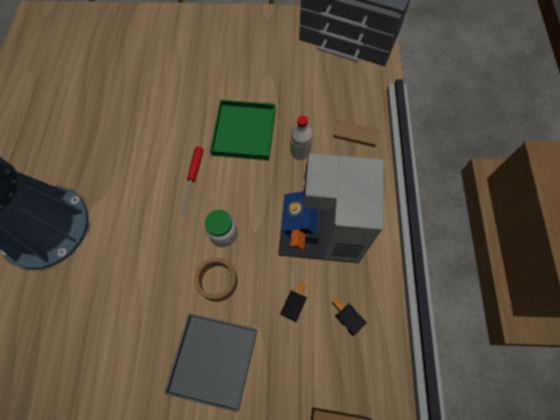

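View pics/top1.png

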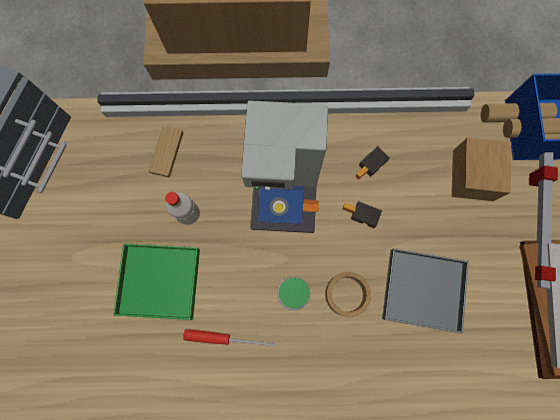

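The scene view shows the dock at about (330,210), with the cap at (295,208) and the fin at (298,239). The green tray is at (244,129), the bottle at (301,138), the pot at (220,228) and the tape at (215,279). In the top view, the cap is at (279,207), the fin at (311,206) and the green tray at (158,282).

```bash
python3 - <<'E'
from h import *
ims=[]
for n,(u,v,w,h) in {'scene1':(270,145,120,120),'top1':(235,95,120,145)}.items():
    im=cv2.imread('pics/%s.png'%n)[v:v+h,u:u+w]; ims.append(cv2.resize(im,(400,int(400*h/w)),interpolation=cv2.INTER_CUBIC))
H=max(i.shape[0] for i in ims); out=np.zeros((H,800,3),np.uint8)
for k,i in enumerate(ims): out[:i.shape[0],400*k:400*k+400]=i
cv2.imwrite('pics/crop1.png',out)
for n in ['scene1','top1']:
    c=load(n); W=cloud(c); hsv=cv2.cvtColor(c['img'],cv2.COLOR_RGB2HSV); H,S,V=[hsv[...,i].astype(int) for i in range(3)]
    for nm,m in dict(yel=(abs(H-28)<6)&(S>120)&(V>120),ora=(abs(H-10)<5)&(S>180)&(V>120),blue=(abs(H-112)<12)&(S>150),green=(abs(H-65)<12)&(S>120)).items():
        k,l,st,ce=cv2.connectedComponentsWithStats(m.astype(np.uint8))
        for i in range(1,k):
            if st[i,4]>15:
                P=W[l==i]; P=P[~np.isnan(P).any(1)]
                if len(P): print(n,nm,st[i,4],ce[i].round(1),'med',np.median(P,0).round(3),'lo',np.percentile(P,3,0).round(3),'hi',np.percentile(P,97,0).round(3))
E
```

```text
scene1 yel 31 [293.1 206.2] med [0.632 0.019 0.124] lo [0.628 0.012 0.118] hi [0.639 0.026 0.127]
scene1 ora 163 [297.2 238.3] med [ 0.643 -0.049  0.102] lo [ 0.632 -0.064  0.086] hi [ 0.657 -0.034  0.108]
scene1 ora 26 [300.5 288.7] med [ 0.656 -0.146  0.024] lo [ 0.649 -0.156  0.021] hi [ 0.66  -0.136  0.027]
scene1 blue 819 [298.7 216.4] med [ 0.646 -0.008  0.11 ] lo [ 0.611 -0.033  0.093] hi [0.685 0.055 0.128]
scene1 green 3104 [243.1 129.5] med [0.49  0.299 0.004] lo [0.417 0.209 0.   ] hi [0.566 0.377 0.027]
scene1 green 497 [218.  222.5] med [ 0.461 -0.013  0.089] lo [ 0.436 -0.038  0.087] hi [0.486 0.014 0.092]
top1 yel 55 [278.6 207.3] med [0.631 0.021 0.124] lo [0.624 0.014 0.119] hi [0.638 0.029 0.128]
top1 ora 144 [310.  205.3] med [ 0.639 -0.045  0.103] lo [ 0.63  -0.06   0.086] hi [ 0.655 -0.03   0.108]
top1 blue 2786 [535.1 115.9] med [ 0.852 -0.549  0.074] lo [ 0.77  -0.666  0.004] hi [ 0.927 -0.546  0.119]
top1 blue 61 [269.5 192.7] med [0.665 0.041 0.126] lo [0.652 0.014 0.117] hi [0.669 0.061 0.13 ]
top1 blue 316 [286.9 204.9] med [ 0.642 -0.005  0.115] lo [ 0.607 -0.028  0.094] hi [0.666 0.052 0.128]
top1 blue 23 [289.3 211.1] med [ 0.626 -0.     0.107] lo [ 0.621 -0.009  0.101] hi [0.633 0.008 0.111]
top1 green 5178 [157.4 281.7] med [0.49  0.301 0.005] lo [0.416 0.221 0.001] hi [0.566 0.378 0.029]
top1 green 600 [293.8 292.8] med [ 0.458 -0.007  0.09 ] lo [ 0.432 -0.032  0.087] hi [0.484 0.019 0.093]
```

View pics/crop1.png

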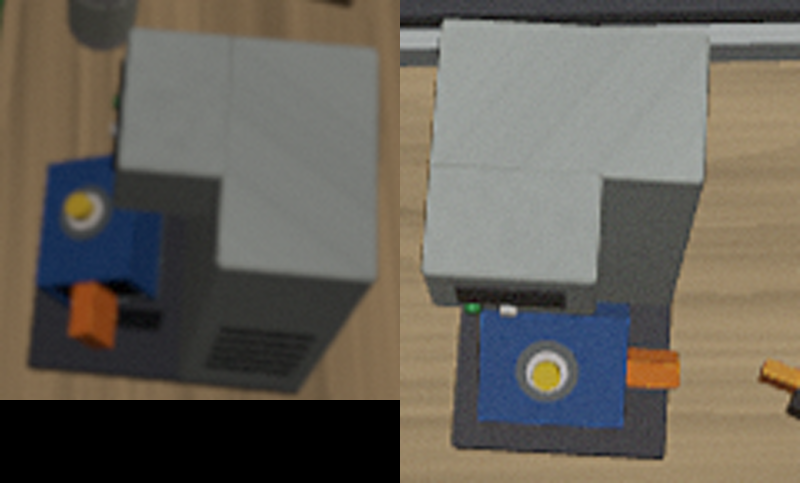

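The crop shows the cap centred on its collar on the roof, with the fin sticking out to -y. The dock is nearly square to world with a small yaw. Next I'll fit the yaw and the tray frame.

```bash
cat >> h.py <<'E'
def fit(P):
    r=cv2.minAreaRect((P[:,:2]*1000).astype(np.float32)); return np.round(r[0],1),np.round(r[1],1),round(r[2],2)
E
python3 - <<'E'
from h import *
n3=[]
for n in ['scene1','top1']:
    c=load(n); W=cloud(c); X,Y,Z=[np.nan_to_num(W[...,i],nan=-9) for i in range(3)]
    reg=(X>.5)&(X<.86)&(Y>-.12)&(Y<.15)
    up=reg&(Z>.235)&(Z<.262); print(n,'upright+hood top z',np.median(Z[up]).round(4),fit(W[up]))
    # right/left edges y per x slab
    for x0,x1 in [(.66,.70),(.74,.80)]:
        m=up&(X>x0)&(X<x1); print(' slab',x0,np.percentile(Y[m],[1,99]).round(3))
    # front edge x vs y
    ys=np.arange(-.02,.08,.01); e=[(y,np.percentile(X[up&(abs(Y-y)<.006)],2)) for y in ys if (up&(abs(Y-y)<.006)).sum()>10]
    print(' front edge',np.polyfit(*zip(*e),1).round(4), 'hood x at',np.round(e,3).tolist())
    ys=np.arange(-.05,.09,.01); e=[(y,np.percentile(X[up&(abs(Y-y)<.006)],98)) for y in ys if (up&(abs(Y-y)<.006)).sum()>10]
    print(' back slope deg',np.degrees(np.arctan(np.polyfit(*zip(*e),1)[0])).round(2))
    base=reg&(Z>.008)&(Z<.016); print(' base',fit(W[base]) if base.sum()>20 else 0)
    tr=(X>.38)&(X<.6)&(Y>.18)&(Y<.42)&(Z>.022)&(Z<.034); print(' tray rim',fit(W[tr]))
    fl=(abs(X-.49)<.05)&(abs(Y-.3)<.05); print(' tray floor',np.median(Z[fl]).round(4), 'table',np.median(Z[(abs(X-.35)<.03)&(abs(Y+.1)<.1)]).round(4))
    hsv=cv2.cvtColor(c['img'],cv2.COLOR_RGB2HSV).astype(int)
    b=reg&(abs(hsv[...,0]-112)<12)&(hsv[...,1]>150)&(Z>.085)&(Y<.06)&(Y>-.04)
    Q=W[b]; 
    for _ in range(3):
        m=Q.mean(0); nv=np.linalg.svd(Q-m)[2][2]; nv*=np.sign(nv[2]); d=(Q-m)@nv; Q=Q[abs(d)<max(.003,1.5*d.std()*0)]
    print(' roof n',nv.round(3),'yaw',np.degrees(np.arctan2(nv[1],nv[0])).round(1)-180,'mean',m.round(4),len(Q))
    bot=(X>.55)&(X<.75)&(Y>.1)&(Y<.26)&(Z>.05); print(' bottle',W[bot].mean(0).round(3),Z[bot].max().round(3))
E
```

```text
scene1 upright+hood top z 0.2493 (array([727.6,   2.7]), array([150.6, 153.1]), 85.53)
 slab 0.66 [-0.015  0.08 ]
 slab 0.74 [-0.076  0.072]
 front edge [-0.1229  0.6632] hood x at [[-0.02, 0.689], [-0.01, 0.656], [0.0, 0.655], [0.01, 0.655], [0.02, 0.655], [0.03, 0.657], [0.04, 0.657], [0.05, 0.659], [0.06, 0.659], [0.07, 0.661]]
 back slope deg -6.57
 base (array([687., -49.]), array([161.4, 160.8]), 31.16)
 tray rim (array([479.3, 286.9]), array([188.2, 190. ]), 87.09)
 tray floor 0.0033 table -0.0006
 roof n [-0.336  0.028  0.942] yaw -4.699999999999989 mean [0.6305 0.0049 0.1054] 237
 bottle [0.65  0.22  0.102] 0.152
top1 upright+hood top z 0.2499 (array([726.2,   7. ]), array([150.4, 153.9]), 85.98)
 slab 0.66 [-0.009  0.084]
 slab 0.74 [-0.07   0.077]
 front edge [-0.2803  0.6672] hood x at [[-0.02, 0.711], [-0.01, 0.656], [0.0, 0.653], [0.01, 0.653], [0.02, 0.653], [0.03, 0.654], [0.04, 0.655], [0.05, 0.656], [0.06, 0.656], [0.07, 0.657]]
 back slope deg -14.34
 base (array([658. ,  12.7]), array([149.6, 111.2]), 86.51)
 tray rim (array([478.6, 290.4]), array([189.4, 185.9]), 86.02)
 tray floor 0.0045 table -0.0002
 roof n [-0.494  0.035  0.869] yaw -4.099999999999994 mean [0.64   0.0112 0.1131] 425
 bottle [0.642 0.229 0.107] 0.154
```

```bash
cat >> h.py <<'E'
yaw=np.radians(-4); Rd=R.from_euler('z',-4,degrees=True).as_matrix()
n=Rd@[-.5,0,.8660254]; sl=Rd@[.8660254,0,.5]; dy=Rd@[0,1,0]
def mk(p,y,z):
    T=np.eye(4); z=z/np.linalg.norm(z); y=y/np.linalg.norm(y); T[:3,:3]=np.c_[np.cross(y,z),y,z]; T[:3,3]=p; return T
captop=np.array([.6315,.020,.124])
np.set_printoptions(suppress=True,precision=4)
E
python3 - <<'E'
from h import *
print(rel(mk(captop+n*.095,dy,-n)), captop+n*.095)
E
```

```text
[ -0.5633  -0.4176   0.0497  -2.5137 -29.9587  -9.0461] [0.5841 0.0233 0.2063]
```

Call:
{"name": "servo_tool", "arguments": {
  "series": "0.1 -0.563 -0.418 0.02 -2.5 -30 -9;0.1 -0.563 -0.418 0.02 -2.5 -30 -9;0.1 -0.563 -0.418 0.02 -2.5 -30 -9;0.1 -0.563 -0.418 0.02 -2.5 -30 -9;0.1 -0.563 -0.418 0.02 -2.5 -30 -9;0.1 -0.563 -0.418 0.02 -2.5 -30 -9;0.1 -0.563 -0.418 0.02 -2.5 -30 -9;0.1 -0.563 -0.418 0.02 -2.5 -30 -9;0.1 -0.563 -0.418 0.02 -2.5 -30 -9;0.1 -0.563 -0.418 0.02 -2.5 -30 -9;0.1 -0.563 -0.418 0.02 -2.5 -30 -9;0.1 -0.563 -0.418 0.02 -2.5 -30 -9"
}}

```text
time_s: 1.1
eef_pos: [0.4549, 0.1756, 0.2422]
eef_rot: [0.26, 0.034, 0.965, -0.008]
wrist_force: [0.5, 1.5, 1.0]
opening: 0.45
grasp_force: 0.0
```

```bash
python3 - <<'E'
from h import *
print(rel(mk(captop+n*.095,dy,-n)), ctrl.get_obs()['q'])
E
```

```text
[-0.1029 -0.1428  0.101   0.0477  0.137  -0.0894] [ 0.2089 -0.2896  2.1674 -0.1997  0.7645 -1.1816]
```

Call:
{"name": "servo_tool", "arguments": {
  "series": "0.1 -0.103 -0.143 0.101 0 0 0;0.1 -0.103 -0.143 0.101 0 0 0;0.1 -0.103 -0.143 0.101 0 0 0;0.1 -0.103 -0.143 0.101 0 0 0;0.1 -0.103 -0.143 0.101 0 0 0;0.1 -0.103 -0.143 0.101 0 0 0;0.1 -0.103 -0.143 0.101 0 0 0;0.1 -0.103 -0.143 0.101 0 0 0"
}}

```text
time_s: 1.77
eef_pos: [0.5828, 0.025, 0.2052]
eef_rot: [0.258, 0.035, 0.965, -0.008]
wrist_force: [-0.2, 0.4, -1.4]
opening: 0.452
grasp_force: 0.0
```

```bash
python3 - <<'E'
from h import *
print(rel(mk(captop+n*.095,dy,-n)), ctrl.get_obs()['q'])
c=snap('wrist','w1'); print(np.array(c['T_tool_cam']).tolist())
W=cloud(c); hsv=cv2.cvtColor(c['img'],cv2.COLOR_RGB2HSV).astype(int)
H,S,V=hsv[...,0],hsv[...,1],hsv[...,2]
m=((abs(H-28)<6)&(S>120)&(V>100)).astype(np.uint8)
k,l,st,ce=cv2.connectedComponentsWithStats(m)
for i in range(1,k):
    if st[i,4]>50:
        P=W[l==i]; P=P[~np.isnan(P).any(1)]; print(ce[i],st[i],np.median(P,0),'along n rel captop',np.percentile((P-captop)@n,[5,50,95]),'sl',np.percentile((P-captop)@sl,[2,98]),'y',np.percentile((P-captop)@dy,[2,98]))
E
```

```text
[-0.0018 -0.0016 -0.0002  0.0448 -0.0438 -0.124 ] [-0.1923 -0.0246  2.0241  0.1058  0.6252 -1.7608]
[[-0.0004507878981873859, -0.9595069777166728, -0.2816844981593513, 0.07203427441327237], [0.9999998646047265, -0.00035930658086369595, -0.00037641640334312785, -0.00036033996957123005], [0.0002599630716188146, -0.2816846297045612, 0.9595070097750219, -0.11753319647344992], [0.0, 0.0, 0.0, 1.0]]
[281.7605 227.7143] [267 212  30  32 693] [0.629  0.0197 0.1229] along n rel captop [-0.0033  0.0001  0.0013] sl [-0.0104  0.0057] y [-0.0081  0.0074]
```

View pics/w1.png

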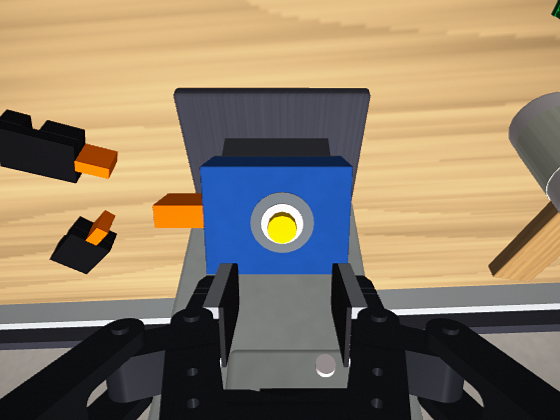

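The wrist view shows the cap at (282,228), inside its white collar and grey skin ring on the blue roof. The fin is at (180,211) and the pads stand at (225,310) and (345,310).

```bash
python3 - <<'E'
from h import *
c=load('w1'); W=cloud(c); hsv=cv2.cvtColor(c['img'],cv2.COLOR_RGB2HSV).astype(int)
H,S,V=hsv[...,0],hsv[...,1],hsv[...,2]; D=W-captop; N,L,Y=D@n,D@sl,D@dy
m=(abs(H-28)<6)&(S>120)&(N>-.001); print('top',np.median(N[m]),np.percentile(L[m],[1,50,99]),np.percentile(Y[m],[1,50,99]))
reg=(abs(np.arange(560)-282)<45)[None]&(abs(np.arange(420)-222)<45)[:,None]
w=reg&(S<40)&(V>200); print('collar',w.sum(),np.median(N[w]),np.percentile(L[w],[2,98]),np.percentile(Y[w],[2,98]))
b=(abs(H-108)<8)&(S>150)&(N>-.03)&(N<.01); 
Q=W[b]; p=Q.mean(0); nv=np.linalg.svd(Q-p)[2][2]; nv*=np.sign(nv[2])
print('roof',np.median(N[b]),np.percentile(Y[b],[1,99]),np.percentile(L[b],[1,99]),nv,n)
o=(abs(H-12)<6)&(S>180)&(abs(L)<.05)&(Y>-.12); print('fin',np.percentile(N[o],[5,50,95]),np.percentile(L[o],[2,98]),np.percentile(Y[o],[2,98]))
E
```

```text
top 0.00022522971965485147 [-0.0101 -0.0022  0.006 ] [-0.0087 -0.0004  0.0074]
collar 556 nan [nan nan] [nan nan]
roof -0.01397842694739407 [-0.0493  0.0412] [-0.0379  0.0327] [-0.5178  0.0383  0.8546] [-0.4988  0.0349  0.866 ]
fin [-0.0481 -0.0222 -0.0208] [-0.0118  0.0037] [-0.0834 -0.0529]
```

```bash
cat >> h.py <<'E'
cap=captop+.0002*n-.002*sl-.0006*dy   # centre of cap top face at start
def pin(d): return mk(cap+n*d,dy,-n)
E
python3 - <<'E'
from h import *
print(rel(pin(.015)),rel(pin(.045)))
E
```

```text
[ 0.0002 -0.003   0.08    0.0732 -0.0007 -0.0628] [ 0.0002 -0.003   0.05    0.0732 -0.0007 -0.0628]
```

Call:
{"name": "servo_tool", "arguments": {
  "series": "0.1 0 -0.003 0.03 0 0 0;0.1 0 -0.003 0.05 0 0 0;0.1 0 -0.003 0.06 0 0 0;0.1 0 -0.003 0.07 0 0 0;0.1 0 -0.003 0.075 0 0 0;0.1 0 -0.003 0.078 0 0 0;0.1 0 -0.003 0.078 0 0 0;0.1 0 -0.003 0.078 0 0 0"
}}

```text
time_s: 2.48
eef_pos: [0.6222, 0.02, 0.1392]
eef_rot: [0.26, 0.034, 0.965, -0.008]
wrist_force: [0.1, 0.1, 0.0]
opening: 0.453
grasp_force: 0.0
```

```bash
python3 - <<'E'
from h import *
print(rel(pin(.015)))
snap('wrist','w2')
E
```

```text
[ 0.0016  0.      0.0026  0.0698  0.1087 -0.0283]
```

View pics/w2.png

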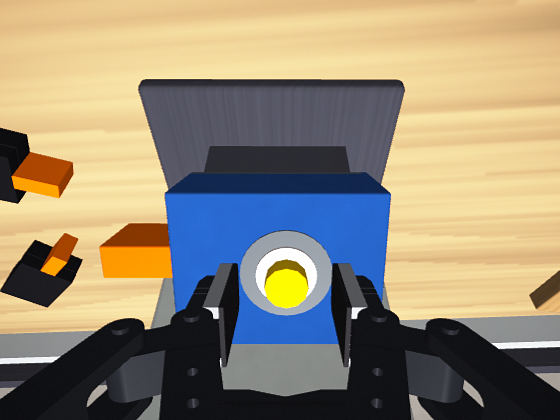

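The cap at (286,285) is centred between the pads. Closing now.

Call:
{"name": "servo_tool", "arguments": {
  "series": "0.1 0.001 0 0.002 0 0 0;1 0.001 0 0.002 0 0 0;1 0.001 0 0.002 0 0 0;1 0.001 0 0.002 0 0 0;1 0.001 0 0.002 0 0 0;1 0.001 0 0.002 0 0 0;1 0.001 0 0.002 0 0 0;1 0.001 0 0.002 0 0 0"
}}

```text
time_s: 3.2
eef_pos: [0.6223, 0.0203, 0.1365]
eef_rot: [0.259, 0.034, 0.965, -0.008]
wrist_force: [-0.6, 5.4, 1.7]
opening: 0.175
grasp_force: 58.5
```

Call:
{"name": "servo_tool", "arguments": {
  "series": "1 0 0 -0.003 0 0 0;1 0 0 -0.006 0 0 0;1 0 0 -0.009 0 0 0;1 0 0 -0.012 0 0 0;1 0 0 -0.014 0 0 0;1 0 0 -0.016 0 0 0;1 0 0 -0.016 0 0 0;1 0 0 -0.016 0 0 0;1 0 0 -0.016 0 0 0"
}}

```text
time_s: 3.95
eef_pos: [0.6145, 0.0208, 0.1499]
eef_rot: [0.259, 0.034, 0.965, -0.008]
wrist_force: [7.7, 5.6, -6.7]
opening: 0.17
grasp_force: 58.7
```

```bash
python3 - <<'E'
from h import *
T=pose(ctrl.get_obs()); print('tcp along n from cap top',(T[:3,3]-cap)@n, 'Fn',ctrl.get_obs()['wrist_force']@n)
E
```

```text
tcp along n from cap top 0.030704921328990862 Fn -9.428432242329835
```

Call:
{"name": "servo_tool", "arguments": {
  "series": "1 0 0 -0.002 0 0 0;1 0 0 -0.002 0 0 0;1 0 0 -0.002 0 0 0"
}}

```text
time_s: 4.2
eef_pos: [0.6137, 0.0208, 0.1513]
eef_rot: [0.259, 0.034, 0.965, -0.008]
wrist_force: [12.9, 5.7, -11.6]
opening: 0.171
grasp_force: 58.7
```

At the stop (force now above the sliding friction). Releasing and backing off along the axis.

Call:
{"name": "servo_tool", "arguments": {
  "series": "1 0 0 0.003 0 0 0;1 0 0 0.003 0 0 0;0.1 0 0 0.003 0 0 0;0.1 0 0 0.003 0 0 0;0.1 0 0 0.003 0 0 0;0.1 0 0 0.003 0 0 0;0.1 0 0 -0.03 0 0 0;0.1 0 0 -0.06 0 0 0;0.1 0 0 -0.07 0 0 0;0.1 0 0 -0.07 0 0 0"
}}

```text
time_s: 5.03
eef_pos: [0.5793, 0.0221, 0.2158]
eef_rot: [0.262, 0.034, 0.964, -0.009]
wrist_force: [-0.3, -0.4, 0.8]
opening: 0.45
grasp_force: 0.0
```

```bash
cat >> h.py <<'E'
def yel(fn):
    c=snap('wrist',fn); W=cloud(c); hsv=cv2.cvtColor(c['img'],cv2.COLOR_RGB2HSV).astype(int); H,S=hsv[...,0],hsv[...,1]
    D=W-cap; N,L,Y=D@n,D@sl,D@dy
    m=(abs(H-28)<6)&(S>120)&(abs(N)<.03)&(abs(L)<.03)&(abs(Y)<.03); hi=np.percentile(N[m],95)
    t=m&(N>hi-.003); print('cap top N',np.median(N[t]),'L',np.percentile(L[t],[1,99]),'Y',np.percentile(Y[t],[1,99]))
    o=(abs(H-12)<6)&(S>180)&(abs(L)<.05)&(Y>-.14)&(abs(N+.022)<.004); print('fin top',np.median(N[o]),np.percentile(L[o],[2,98]),np.percentile(Y[o],[2,98]))
E
python3 - <<'E'
from h import *
yel('w3')
fin=cap-n*.034-dy*(.008+.064)   # n 22 over floor; cap top is 56
print(fin)
T=mk(fin+n*(.006+.05),sl,-n); print(rel(T)); T=mk(fin+n*.006,sl,-n);print(rel(T))
E
```

```text
cap top N 0.012709517864695236 L [-0.0082  0.0082] Y [-0.0083  0.0082]
fin top -0.02210334318152682 [-0.0096  0.0053] [-0.0829 -0.0522]
[ 0.6416 -0.0535  0.0937]
[ 0.0019 -0.0711  0.0821  0.2173  0.198  89.924 ]
[ 0.0021 -0.0711  0.1321  0.2173  0.198  89.924 ]
```

Call:
{"name": "servo_tool", "arguments": {
  "series": "0.1 0.004 -0.03 0 0 0 0;0.1 0.004 -0.071 0 0 0 90;0.1 0.004 -0.071 0 0 0 90;0.1 0.004 -0.071 0 0 0 90;0.1 0.004 -0.071 0 0 0 90;0.1 0.004 -0.071 0 0 0 90;0.1 0.004 -0.071 0 0 0 90;0.1 0.004 -0.071 0 0 0 90;0.1 0.004 -0.071 0.03 0 0 90;0.1 0.004 -0.071 0.06 0 0 90;0.1 0.004 -0.071 0.07 0 0 90;0.1 0.004 -0.071 0.07 0 0 90"
}}

```text
time_s: 6.08
eef_pos: [0.6036, -0.0503, 0.1447]
eef_rot: [0.202, 0.642, 0.723, 0.157]
wrist_force: [-0.8, -0.0, -0.2]
opening: 0.451
grasp_force: 0.0
```

```bash
cat >>h.py <<'E'
fin=cap-n*.034-dy*(.008+.064)-sl*.002
E
python3 - <<'E'
from h import *
print(ctrl.get_obs()['q']); print(rel(mk(fin+n*.008,sl,-n)))
E
```

```text
[-0.3475  0.1289  2.0075  0.2801  0.5215 -0.6742]
[-0.0017  0.0057  0.0551 -0.3206 -0.1508 10.7071]
```

Call:
{"name": "servo_tool", "arguments": {
  "series": "0.1 -0.001 0.005 0.005 0 0 10.7;0.1 -0.001 0.005 0.015 0 0 10.7;0.1 -0.001 0.005 0.035 0 0 10.7;0.1 -0.001 0.005 0.045 0 0 10.7;0.1 -0.001 0.005 0.052 0 0 10.7;0.1 -0.001 0.005 0.054 0 0 10.7;0.1 -0.001 0.005 0.054 0 0 10.7;0.1 -0.001 0.005 0.054 0 0 10.7"
}}

```text
time_s: 6.75
eef_pos: [0.6362, -0.0528, 0.1054]
eef_rot: [0.19, 0.704, 0.661, 0.176]
wrist_force: [0.7, -0.2, 0.1]
opening: 0.448
grasp_force: 0.0
```

```bash
python3 - <<'E'
from h import *
print(rel(mk(fin+n*.008,sl,-n))); snap('wrist','w4')
E
```

```text
[-0.0003 -0.0032  0.0048  0.0496 -0.0452  0.437 ]
```

View pics/w4.png

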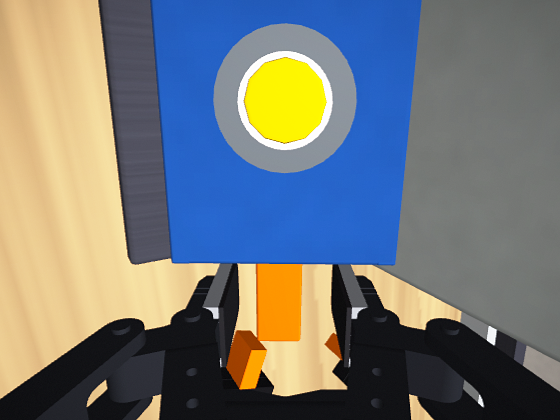

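The fin at (279,300) sits a little left of the pads' middle (285). I'll shift by 3 mm, sink 4 mm and close.

Call:
{"name": "servo_tool", "arguments": {
  "series": "0.1 0 -0.003 0.003 0 0 0;0.1 0 -0.003 0.005 0 0 0;0.1 0 -0.003 0.005 0 0 0;1 0 -0.003 0.005 0 0 0;1 0 -0.003 0.005 0 0 0;1 0 -0.003 0.005 0 0 0;1 0 -0.003 0.005 0 0 0;1 0 -0.003 0.005 0 0 0;1 0 -0.003 0.005 0 0 0;1 0 -0.003 0.005 0 0 0"
}}

```text
time_s: 7.63
eef_pos: [0.6369, -0.053, 0.1006]
eef_rot: [0.191, 0.704, 0.661, 0.177]
wrist_force: [1.3, -0.2, 4.5]
opening: 0.173
grasp_force: 61.2
```

```bash
python3 - <<'E'
from h import *
print(rel(mk(fin+n*.008,sl,-n)),rel(mk(fin+n*.008-dy*.1,sl,-n)))
o=ctrl.get_obs(); print([o['wrist_force']@v for v in (sl,dy,n)])
E
```

```text
[-0.0001 -0.0014  0.0003  0.172  -0.016   0.4336] [-0.1001 -0.0022  0.0002  0.172  -0.016   0.4336]
[np.float64(3.370242938683872), np.float64(-0.11228786261155695), np.float64(3.2235884501308236)]
```

Call:
{"name": "servo_tool", "arguments": {
  "series": "1 -0.006 0 0 0 0 0;1 -0.014 0 0 0 0 0;1 -0.024 0 0 0 0 0;1 -0.034 0 0 0 0 0;1 -0.044 -0.0005 0 0 0 0;1 -0.054 -0.0005 0 0 0 0"
}}

```text
time_s: 8.13
eef_pos: [0.6327, -0.1064, 0.0999]
eef_rot: [0.19, 0.704, 0.661, 0.177]
wrist_force: [3.1, 3.9, 2.9]
opening: 0.176
grasp_force: 61.2
```

Call:
{"name": "servo_tool", "arguments": {
  "series": "1 -0.01 0 0 0 0 0;1 -0.02 0 0 0 0 0;1 -0.03 0 0 0 0 0;1 -0.04 0 0 0 0 0;1 -0.05 0 0 0 0 0;1 -0.06 0 0 0 0 0;1 -0.06 0 0 0 0 0;1 -0.06 0 0 0 0 0"
}}

```text
time_s: 8.8
eef_pos: [0.628, -0.1668, 0.0991]
eef_rot: [0.189, 0.704, 0.661, 0.176]
wrist_force: [-0.5, 0.6, -1.9]
opening: 0.175
grasp_force: 60.5
```

```bash
python3 - <<'E'
from h import *
snap('scene','s2'); c=load('s2'); im=cv2.imread('pics/s2.png')[130:330,180:400]; cv2.imwrite('pics/s2c.png',cv2.resize(im,None,fx=2.7,fy=2.7,interpolation=cv2.INTER_CUBIC))
o=ctrl.get_obs(); T=pose(o); print(o['q'],(T[:3,3]-fin)@dy)
# lift target: up 0.2, rotate to vertical, same yaw
ty=Rd@[1,0,0]; print(rel(mk(T[:3,3]+[-.05,0,.18],ty,np.array([0,0,-1.]))))
E
```

```text
[-0.549   0.307   1.9083  0.4977  0.5067 -0.8736] -0.11345633640452185
[-0.0036  0.0467 -0.1808 29.9847  0.0268  0.4194]
```

View pics/s2c.png

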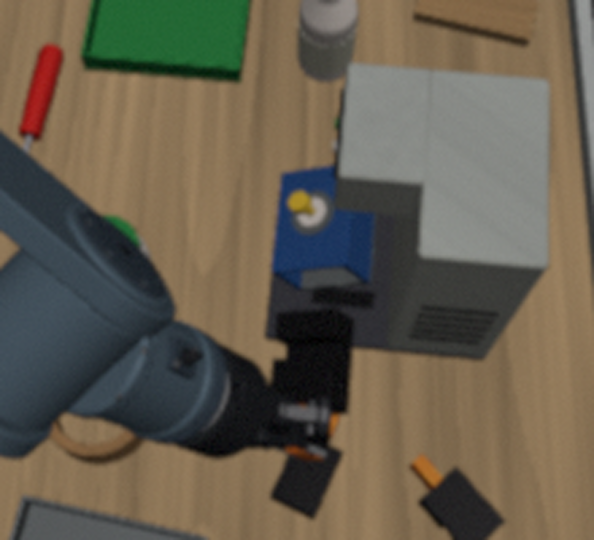

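The pack is out of the bay and the pin cap still stands up at (300,202). Lifting and levelling.

Call:
{"name": "servo_tool", "arguments": {
  "series": "1 -0.001 0.01 -0.03 0 0 0;1 -0.002 0.02 -0.06 0 0 0;1 -0.003 0.03 -0.1 6 0 0;1 -0.004 0.04 -0.14 12 0 0.2;1 -0.004 0.047 -0.18 18 0 0.4;1 -0.004 0.047 -0.181 24 0 0.4;1 -0.004 0.047 -0.181 30 0 0.4;1 -0.004 0.047 -0.181 30 0 0.4;1 -0.004 0.047 -0.181 30 0 0.4;1 -0.004 0.047 -0.181 30 0 0.4"
}}

```text
time_s: 9.68
eef_pos: [0.5779, -0.1659, 0.2784]
eef_rot: [0.0, 0.731, 0.682, 0.0]
wrist_force: [0.6, -0.5, -2.1]
opening: 0.177
grasp_force: 60.5
```

```bash
python3 - <<'E'
from h import *
tray=np.array([.491,.2985,0]); ty=Rd@[1,0,0]
for z in (.24,.12,.036): 
    T=mk(tray-.046*dy+[0,0,z],ty,np.array([0,0,-1.])); print(T[:3,3],rel(T))
print(ctrl.get_obs()['q'])
E
```

```text
[0.4878 0.2526 0.24  ] [ 0.4113 -0.1186  0.0383  0.0573  0.0025  0.0706]
[0.4878 0.2526 0.12  ] [ 0.4114 -0.1187  0.1583  0.0573  0.0025  0.0706]
[0.4878 0.2526 0.036 ] [ 0.4114 -0.1188  0.2423  0.0573  0.0025  0.0706]
[-0.4769  0.2203  1.5151  0.0004  1.4052 -0.4084]
```

Call:
{"name": "servo_tool", "arguments": {
  "series": "1 0.03 -0.009 0 0 0 0;1 0.07 -0.02 0 0 0 0;1 0.11 -0.032 0 0 0 0;1 0.15 -0.043 0 0 0 0;1 0.19 -0.055 0 0 0 0;1 0.23 -0.066 0 0 0 0;1 0.27 -0.078 0 0 0 0;1 0.31 -0.09 0 0 0 0;1 0.35 -0.101 0 0 0 0;1 0.385 -0.111 0.02 0 0 0;1 0.411 -0.119 0.04 0 0 0;1 0.411 -0.119 0.04 0 0 0"
}}

```text
time_s: 10.68
eef_pos: [0.4833, 0.2549, 0.2347]
eef_rot: [-0.002, 0.73, 0.684, -0.002]
wrist_force: [-1.2, 0.0, -3.3]
opening: 0.179
grasp_force: 60.4
```

Call:
{"name": "servo_tool", "arguments": {
  "series": "1 0 0 0.03 0 0 0;1 0 0 0.06 0 0 0;1 0 0 0.09 0 0 0;1 0 0 0.12 0 0 0;1 0 0 0.14 0 0 0;1 0 0 0.15 0 0 0;1 0 0 0.15 0 0 0"
}}

```text
time_s: 11.27
eef_pos: [0.4862, 0.25, 0.0869]
eef_rot: [-0.0, 0.731, 0.682, -0.002]
wrist_force: [0.4, -0.4, -1.5]
opening: 0.175
grasp_force: 60.4
```

```bash
python3 - <<'E'
from h import *
tray=np.array([.491,.2985,0]); ty=Rd@[1,0,0]
T=mk(tray-.046*dy+[0,0,.036],ty,np.array([0,0,-1.])); print(T[:3,3],rel(T))
for k in ('top','wrist'):snap(k,k+'5')
a=cv2.resize(cv2.imread('pics/top5.png')[200:360,80:260],None,fx=2.3,fy=2.3); b=cv2.resize(cv2.imread('pics/wrist5.png'),None,fx=.7,fy=.7)
o=np.zeros((max(a.shape[0],b.shape[0]),a.shape[1]+b.shape[1],3),np.uint8);o[:a.shape[0],:a.shape[1]]=a;o[:b.shape[0],a.shape[1]:]=b
cv2.imwrite('pics/m5.png',o)
E
```

```text
[0.4878 0.2526 0.036 ] [ 0.0028  0.0016  0.0509 -0.177   0.1459 -0.0233]
```

View pics/m5.png

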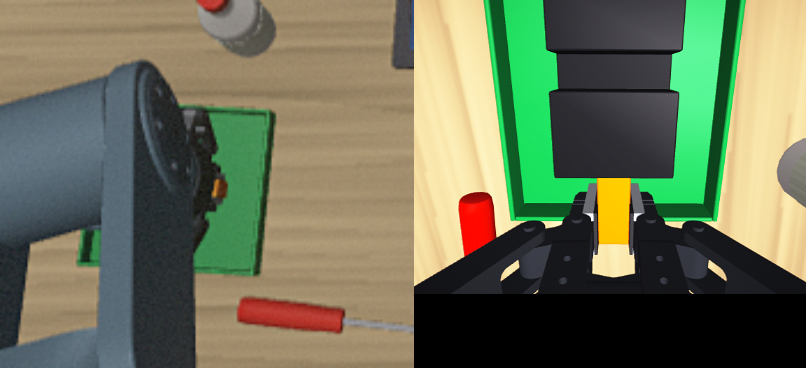

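The pack hangs level above the tray floor, inside the walls. Lowering it.

Call:
{"name": "servo_tool", "arguments": {
  "series": "1 0.003 0.002 0.02 0 0 0;1 0.003 0.002 0.035 0 0 0;1 0.003 0.002 0.045 0 0 0;1 0.003 0.002 0.049 0 0 0;1 0.003 0.002 0.05 0 0 0;1 0.003 0.002 0.051 0 0 0;1 0.003 0.002 0.051 0 0 0"
}}

```text
time_s: 11.95
eef_pos: [0.4916, 0.2541, 0.0393]
eef_rot: [0.001, 0.731, 0.682, 0.001]
wrist_force: [0.3, -0.4, -1.8]
opening: 0.179
grasp_force: 60.4
```

Call:
{"name": "servo_tool", "arguments": {
  "series": "1 0 0 0.001 0 0 0;1 0 0 0.002 0 0 0;1 0 0 0.002 0 0 0"
}}

```text
time_s: 12.2
eef_pos: [0.491, 0.254, 0.0366]
eef_rot: [0.001, 0.731, 0.682, 0.0]
wrist_force: [-0.1, 0.0, -1.7]
opening: 0.175
grasp_force: 60.4
```

Call:
{"name": "servo_tool", "arguments": {
  "series": "1 0 0 0.001 0 0 0;1 0 0 0.002 0 0 0;1 0 0 0.002 0 0 0;1 0 0 0.002 0 0 0"
}}

```text
time_s: 12.53
eef_pos: [0.491, 0.254, 0.0345]
eef_rot: [0.001, 0.731, 0.682, 0.0]
wrist_force: [0.3, 0.4, -0.9]
opening: 0.172
grasp_force: 60.7
```

Call:
{"name": "servo_tool", "arguments": {
  "series": "1 0 0 0.001 0 0 0;1 0 0 0.0015 0 0 0;1 0 0 0.0015 0 0 0;1 0 0 0.0015 0 0 0"
}}

```text
time_s: 12.87
eef_pos: [0.4911, 0.254, 0.0341]
eef_rot: [0.001, 0.731, 0.682, -0.0]
wrist_force: [-5.3, -2.3, 10.5]
opening: 0.176
grasp_force: 62.3
```

Pack is on the floor and held. Opening and rising.

Call:
{"name": "servo_tool", "arguments": {
  "series": "1 0 0 -0.001 0 0 0;1 0 0 -0.001 0 0 0;1 0 0 -0.001 0 0 0;0.1 0 0 -0.001 0 0 0;0.1 0 0 -0.001 0 0 0;0.1 0 0 -0.001 0 0 0;0.1 0 0 -0.001 0 0 0;0.1 0 0 -0.03 0 0 0;0.1 0 0 -0.07 0 0 0;0.1 0 0 -0.11 0 0 0;0.1 0 0 -0.15 0 0 0;0.1 0 0 -0.2 0 0 0"
}}

```text
time_s: 13.87
eef_pos: [0.49, 0.2541, 0.2259]
eef_rot: [0.001, 0.731, 0.682, -0.0]
wrist_force: [0.5, -0.0, -0.3]
opening: 0.448
grasp_force: 0.0
```

```bash
python3 - <<'E'
from h import *
c=snap('wrist','w6'); W=cloud(c)
blk=(W[...,2]>.028)&(W[...,2]<.05)&(c['img'].max(-1)<90)&(abs(W[...,0]-.49)<.07)&(abs(W[...,1]-.31)<.08)
print('pack top z',np.percentile(W[blk][:,2],[5,50,95]),fit(W[blk]))
print(rel(pin(.013+.1)))
E
```

```text
pack top z [0.0365 0.0378 0.039 ] (array([486.1, 328. ]), array([ 99.4, 136.9]), 85.98)
[ -0.2262   0.0944   0.0154 -22.7493 -23.0364 -87.8702]
```

The depth reading puts the pack top at z = 0.038 across its whole face, so the pack is flat on the floor. Going back to the pin with the fingers shut.

Call:
{"name": "servo_tool", "arguments": {
  "series": "1 -0.02 0.01 -0.04 0 0 0;1 -0.226 0.094 -0.04 -22.7 -23 -87.9;1 -0.226 0.094 -0.04 -22.7 -23 -87.9;1 -0.226 0.094 -0.04 -22.7 -23 -87.9;1 -0.226 0.094 -0.04 -22.7 -23 -87.9;1 -0.226 0.094 -0.04 -22.7 -23 -87.9;1 -0.226 0.094 -0.04 -22.7 -23 -87.9;1 -0.226 0.094 -0.04 -22.7 -23 -87.9;1 -0.226 0.094 -0.04 -22.7 -23 -87.9;1 -0.226 0.094 -0.04 -22.7 -23 -87.9;1 -0.226 0.094 -0.04 -22.7 -23 -87.9;1 -0.226 0.094 -0.04 -22.7 -23 -87.9"
}}

```text
time_s: 14.92
eef_pos: [0.5685, 0.0224, 0.2647]
eef_rot: [0.22, 0.156, 0.963, -0.01]
wrist_force: [-0.0, -0.5, -0.1]
opening: 0.002
grasp_force: 0.0
```

```bash
python3 - <<'E'
from h import *
print(rel(pin(.013+.08)))
E
```

```text
[  0.0135   0.0018   0.0612  -3.8934  -4.3229 -13.5477]
```

Call:
{"name": "servo_tool", "arguments": {
  "series": "1 0.013 0.002 0.01 -3.9 -4.3 -13.5;1 0.013 0.002 0.03 -3.9 -4.3 -13.5;1 0.013 0.002 0.05 -3.9 -4.3 -13.5;1 0.013 0.002 0.06 -3.9 -4.3 -13.5;1 0.013 0.002 0.061 -3.9 -4.3 -13.5;1 0.013 0.002 0.061 -3.9 -4.3 -13.5;1 0.013 0.002 0.061 -3.9 -4.3 -13.5"
}}

```text
time_s: 15.5
eef_pos: [0.5843, 0.0228, 0.2054]
eef_rot: [0.258, 0.037, 0.965, -0.009]
wrist_force: [0.1, 0.3, -0.1]
opening: 0.003
grasp_force: 0.0
```

```bash
python3 - <<'E'
from h import *
yel('w7'); o=ctrl.get_obs();print(rel(pin(.0127+.030),o), o['wrist_force']@n)
E
```

```text
cap top N 0.012741292310407992 L [-0.0086  0.0082] Y [-0.0081  0.0082]
  return _methods._mean(a, axis=axis, dtype=dtype,
  ret = ret.dtype.type(ret / rcount)
Traceback (most recent call last):
  File "h.py", line 37, in yel
    o=(abs(H-12)<6)&(S>180)&(abs(L)<.05)&(Y>-.14)&(abs(N+.022)<.004); print('fin top',np.median(N[o]),np.percentile(L[o],[2,98]),np.percentile(Y[o],[2,98]))
                                                                                                      ~~~~~~~~~~~~~^^^^^^^^^^^^^
IndexError: index -1 is out of bounds for axis 0 with size 0
```

Call:
{"name": "servo_tool", "arguments": {
  "series": "1 0 0 0.02 0 0 0;1 0 0 0.035 0 0 0;1 0 0 0.042 0 0 0;1 0 0 0.046 0 0 0;1 0 0 0.048 0 0 0;1 0 0 0.048 0 0 0;1 0 0 0.048 0 0 0"
}}

```text
time_s: 16.13
eef_pos: [0.6078, 0.0211, 0.1635]
eef_rot: [0.258, 0.037, 0.965, -0.009]
wrist_force: [0.4, 0.0, 0.7]
opening: 0.001
grasp_force: 0.0
```

```bash
python3 - <<'E'
from h import *
o=ctrl.get_obs();print(rel(pin(.0127+.025),o), o['wrist_force']@n)
E
```

```text
[ 0.0013 -0.      0.0082 -0.0568 -0.0546 -0.3778] 0.4058615454742061
```

Call:
{"name": "servo_tool", "arguments": {
  "series": "1 0.001 0 0.003 0 0 0;1 0.001 0 0.006 0 0 0;1 0.001 0 0.008 0 0 0;1 0.001 0 0.01 0 0 0;1 0.001 0 0.012 0 0 0;1 0.001 0 0.014 0 0 0;1 0.001 0 0.016 0 0 0;1 0.001 0 0.018 0 0 0;1 0.001 0 0.02 0 0 0;1 0.001 0 0.02 0 0 0;1 0.001 0 0.02 0 0 0"
}}

```text
time_s: 17.05
eef_pos: [0.6167, 0.0204, 0.1453]
eef_rot: [0.258, 0.037, 0.965, -0.009]
wrist_force: [-5.6, -1.4, 7.5]
opening: -0.008
grasp_force: 4.5
```

```bash
python3 - <<'E'
from h import *
o=ctrl.get_obs();print(rel(pin(.0127+.025),o)[:3],'to home',rel(pin(-.001+.025),o)[2], o['wrist_force']@n)
E
```

```text
[-0.0001  0.     -0.012 ] to home 0.0016537616516365816 9.242897748262934
```

Call:
{"name": "servo_tool", "arguments": {
  "series": "1 0 0 0.001 0 0 0;1 0 0 0.002 0 0 0;1 0 0 0.003 0 0 0;1 0 0 0.0035 0 0 0;1 0 0 0.0035 0 0 0;1 0 0 0.0035 0 0 0"
}}

```text
time_s: 17.55
eef_pos: [0.6184, 0.0203, 0.1424]
eef_rot: [0.258, 0.037, 0.965, -0.009]
wrist_force: [-6.4, -0.2, 6.2]
opening: -0.001
grasp_force: 4.7
```

```bash
python3 - <<'E'
from h import *
o=ctrl.get_obs();print('to home',rel(pin(-.001+.025),o)[2], o['wrist_force']@n)
E
```

```text
to home -0.0017602302414553572 8.574448033759724
```

Still sliding. On in small steps.

Call:
{"name": "servo_tool", "arguments": {
  "series": "1 0 0 0.0008 0 0 0;1 0 0 0.0015 0 0 0;1 0 0 0.0015 0 0 0;1 0 0 0.0015 0 0 0"
}}

```text
time_s: 17.88
eef_pos: [0.6191, 0.0202, 0.1412]
eef_rot: [0.258, 0.037, 0.965, -0.009]
wrist_force: [-7.7, -0.2, 9.1]
opening: 0.004
grasp_force: 6.0
```

Call:
{"name": "servo_tool", "arguments": {
  "series": "1 0 0 0.0005 0 0 0;1 0 0 0.001 0 0 0;1 0 0 0.001 0 0 0;1 0 0 0.001 0 0 0"
}}

```text
time_s: 18.22
eef_pos: [0.6196, 0.0202, 0.1405]
eef_rot: [0.258, 0.037, 0.965, -0.009]
wrist_force: [-10.4, -0.1, 10.7]
opening: 0.001
grasp_force: 7.6
```

Call:
{"name": "servo_tool", "arguments": {
  "series": "1 0 0 0.0005 0 0 0;1 0 0 0.001 0 0 0;1 0 0 0.001 0 0 0;1 0 0 0.001 0 0 0"
}}

```text
time_s: 18.55
eef_pos: [0.62, 0.0202, 0.1398]
eef_rot: [0.258, 0.037, 0.965, -0.009]
wrist_force: [-13.1, -1.6, 13.4]
opening: 0.001
grasp_force: 9.2
```

18 N, and rising at the panel's own stiffness, so the pin is seated. Backing off and checking.

Call:
{"name": "servo_tool", "arguments": {
  "series": "1 0 0 -0.005 0 0 0;1 0 0 -0.02 0 0 0;1 0 0 -0.05 0 0 0;1 0 0 -0.08 0 0 0;1 0 0 -0.1 0 0 0;1 0 0 -0.1 0 0 0;1 0 0 -0.1 0 0 0"
}}

```text
time_s: 19.13
eef_pos: [0.571, 0.0236, 0.2269]
eef_rot: [0.259, 0.037, 0.965, -0.009]
wrist_force: [0.1, -0.3, -0.9]
opening: -0.004
grasp_force: 0.0
```

```bash
sed -i 's/; print(.fin top.*$//' h.py; python3 - <<'E'
from h import *
yel('w8')
c=load('w8'); W=cloud(c); hsv=cv2.cvtColor(c['img'],cv2.COLOR_RGB2HSV).astype(int); N=(W-cap)@n
b=(abs(hsv[...,0]-108)<8)&(hsv[...,1]>150)&(N>-.03)&(N<.01); print('roof',np.median(N[b]))
c=snap('top','t8'); cv2.imwrite('pics/t8c.png',cv2.resize(cv2.imread('pics/t8.png')[180:350,90:390],None,fx=2.5,fy=2.5))
E
```

```text
cap top N -0.0013591958858997096 L [-0.0082  0.0078] Y [-0.0078  0.0082]
roof -0.014195897332087364
```

View pics/t8c.png

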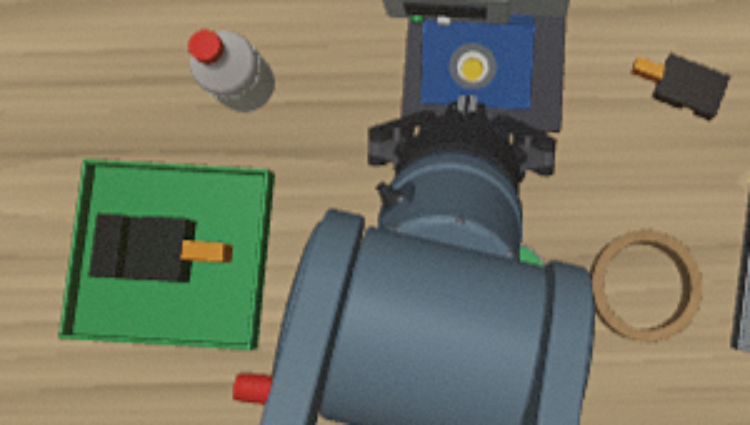

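The pack lies flat in the green tray (140,248 in the crop). The cap stands 12.8 mm over the roof, and 13 mm is fully home. The bystanders look undisturbed where I can see them. The arm partly hides the pot, but there was no contact force.

```bash
python3 -c "
from bench import ctrl
print(ctrl.hand_in())"
```

```text
the job is handed in; nothing more can be done
None
```

The battery pack lies flat in the green tray and the pin is pressed home at about 18 N; I handed the job in at about 19 s of robot time, but the interface returned no verdict.

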